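# Ready the crayon-case easel for a drawing

### The job

Get the crayon-case easel ready for a drawing: swing the blue lid shut and press its front down until the tab snaps behind the rim, then lift the sliding leg by its black cross grip until the top edge of the collar is level with the lower edge of the red length mark, and squeeze the orange cam lever closed while you hold the leg at that mark. Finish still holding the leg there between the fingers with the lever squeezed shut: do not let go. Leave the length mark and the toys around the easel where they are.

Things in the scene. Friction and masses are not known exactly. Their poses are not given: they have to be found in the camera images.
- lid_hinge (a point): fixed on the easel: middle of the lid's hinge line, 42 mm above the shelf. x: level, from the front of the case (robot side) to its back; y: left along the hinge; z up. The easel is fixed to the shelf: a blue open crayon case, x -94 to +2 mm and y -100 to +100 mm of this point, 42 mm high, with a sloping aluminium mast behind
- lid (a joint): angle of the lid (rad): 0 shut, about 1.6 upright, 1.85 leaning back on its stop. A stiff hinge: the lid stays where it is left. The tab under its front edge meets the rim at about 0.14 rad and the lid stops there until its front is pressed down with 6 to 10 N: then the tab snaps under the rim and the lid reads 0
- lid_front (a point): on the lid's outer face, middle of its width, 84 mm from the hinge line, 10 mm from the front edge. The lid is a blue plate, 94 mm from hinge to front edge, 204 mm wide, 7 mm thick, with a thumb lip in front. The outer face is the top when shut and faces the mast when open
- leg: sliding leg with collar, cross grip, bar and clip, 0.2 kg. Origin on the mast's centre line at the collar's top edge. Own z: up the mast, 30 deg above level, leaning away from the robot (sliding direction); x: square into the mast's front, 60 deg below level; y: left. With the lever open it slides freely and drops to the bottom, where it starts. Closing the lever drags it down (about 5 N)
- leg_top (a point): same point and axes as the leg's origin: to be level with mark_edge. In these axes (mm): collar z -60 to 0, x -13 to +11, y -13 to +13; black cross grip z -10 to 0, x -8 to +4, y -55 to +55, its underside a ledge to lift by
- grip_point (a point): on the sliding leg, where to hold it: 22 mm below the top edge along the mast, 4 mm to the left (+y), midway between the collar's right flank (y = -13 mm of the leg) and the outer face of the closed lever (y = +21.5 mm), which are 34.5 mm apart
- lever (a joint): angle of the orange cam lever (rad): 0 closed, along the collar's left (+y) flank; grows to 0.6 as its lower end swings out to the left. Pivot 2 mm above the leg's top edge, 23 mm left of the mast's centre line. Handle 8 mm thick, 16 mm wide, reaching 64 mm below the pivot. It stays where left; the cam bites below about 0.35 rad; 5 to 10 N on the handle closes it, and it stays closed
- mark_edge (a point): the length mark: a red plastic clip 28 mm wide and 6 mm high round the mast above the leg; this point is on the mast's centre line at the clip's lower edge; same axes as the leg (z up along the mast). The clip does not block the leg
- nest_big: lowest of three upturned wooden nesting boxes, 100 mm square, 62 mm high; leave alone (origin at its foot)
- nest_mid: middle nesting box, 80 mm square, 52 mm high; leave alone (origin at its foot)
- nest_small: top nesting box, 62 mm square, 44 mm high; leave alone (origin at its foot)
- bowl: white ceramic bowl of marbles, 124 mm across, 48 mm high; leave alone (origin at its foot)
- top: chrome spinning top on a wooden stand, 72 mm across, 92 mm high, left of the easel; leave alone (origin at its foot)
- star: red acrylic star puzzle, 86 mm across, 28 mm high, right of the easel; leave alone (origin at its foot)
- car: green wooden toy car, 100 by 64 mm, 60 mm high; leave alone (origin at its foot)
- cup: blue cup of crayons, 68 mm across, 150 mm high with the crayons; leave alone (origin at its foot)
- lever_tip (a point): middle of the lever handle's lower end, 64 mm below the pivot

How it is judged (in metres and radians):
On the way, in this order (a step that is already met when the one before it is completed fails the run):
1. the lid is shut with its tab behind the rim, the cam lever still open (value of joint lid below 0.04 rad and value of joint lever above 0.12 rad), for 0.2 s.
2. the sliding leg is held up by the fingers at the length mark with the lever still open (z of leg_top in the frame of mark_edge between -0.006 and 0.006 m and value of joint lever above 0.12 rad and contact force between the fingers and leg above 0.2 N), for 0.2 s.
3. the cam lever is closed with the leg still held at the mark (z of leg_top in the frame of mark_edge between -0.006 and 0.006 m and value of joint lever below 0.06 rad and contact force between the fingers and leg above 2 N), for 0.2 s.
At the end, for the whole second after the job is handed in: lid shut behind the rim (0.04 rad), cam lever closed (0.06 rad), collar's top edge within 6 mm of the red mark's lower edge, the leg at rest and still gripped: the jaws round it (grasp point within 45 mm of grip_point), pressing on leg and lever with over 3 N (value of joint lid below 0.04 rad and value of joint lever below 0.06 rad and z of leg_top in the frame of mark_edge between -0.006 and 0.006 m and contact force between the fingers and leg above 3 N and distance between the grasp point and grip_point below 0.045 m and linear speed of leg below 0.02 m/s); the arm keeps its last pose, push and grip.
It fails at once if the length mark is pushed along the mast (4 mm) (distance of mark_edge from where it was at the start of the episode above 0.004 m).
It fails at once if a toy beside the easel is shifted (20 mm) or tipped (distance of any of nest_big, nest_mid, nest_small, bowl, top, star, car, cup from where it was at the start of the episode above 0.02 m or angle between any of top, cup, bowl's own z axis and vertical above 0.5 rad).
It also fails if it takes over 58 s, if anything falls off the work surface, if the arm or the gripper's body presses on something with over 40 N, if the wrist force passes 120 N, or if a joint passes its speed limit or range.

### The arm

A 6-joint arm with a two-finger parallel gripper is mounted at the origin on the work surface. World frame = base frame: x ahead of the robot, y to its left, z up, the work surface at z = 0. Lengths are in mm, angles in rad, forces in N, time in s.
With the tool pointing down it reaches from about 325 to 775 mm from the base axis. Payload 5.5 kg.
Tool frame: the origin (TCP) lies between the finger pads; the fingertips stand 8 mm ahead of it and the grasp point (between the pads) lies 11 mm behind it; z points along the fingers, y is the line along which they close (so a half turn about z gives the same grasp; the last joint's range is limited). The gripper opens to 88 mm and grips with 3 to 60 N. Pads are 20 mm wide; open, the fingers measure 115 mm over their backs; the gripper's body (75 mm by 178 mm) begins 61 mm behind the grasp point.
Start: joints at [-1.175, 0.091, 1.231, -0, 1.82, -0.057], TCP at [262.493, -539.55, 230.631] pointing down, gripper open.
Joint ranges: [-2.87, 2.87], [-0.86, 2.18], [0.17, 2.46], [-1.51, 4.65], [0.06, 2.69], [-2.65, 2.65]. Speed limits (rad/s): [2.57, 2.57, 3.01, 3.14, 3.14, 3.14].

### API

Orientations are given as [roll, pitch, yaw] about the fixed x, y, z axes, in that order (R = Rz(yaw) Ry(pitch) Rx(roll)).
In Python, from cell import bot, optics, order gives the robot as it stands.
- The arm moves only by the tool arm_command, never from a script. Its argument "steps" is one flat list of numbers, 5 for each row, row after row: the shift along the world's x, y, z in units of 40 mm (1.0 is 40 mm), then the turn about the world's z in units of 5 degrees (1.0 is 5 degrees), then the gripper's target within -1 to 1 (fully open at 1, half-way at 0, shut at -1). In form: [dx, dy, dz, yaw, claw, dx, dy, dz, yaw, claw, ...]. A call has 1 to 8 rows; each row is the pose to reach, as a shift and turn from the pose commanded when the call began; what a row does not reach only later rows make up. A row lasts 1/12 s, in which the tool goes at most 41.7 mm and 7.16 degrees, less where a joint would pass 70% of its speed; a pose out of reach is approached as far as the arm can. A call with a gripper value outside its range is refused whole. The fingers move at their own pace and stop on an object; "newtons" is the grip in N (left out, the last holds). Time passes only in rows, so rows that repeat a pose let the fingers close. It gives the time, the measured TCP pose, the force, the opening and the grip force at its end, in the units of the state.
- bot.get_state(): the state, without advancing time (a new reading comes with each control period).
- optics.get_image(name): name is "scene" or "side" or "wrist"; returns a dict with "pixels" (400x640x3 uint8, blue, green, red), "vertical_fov" (degrees; the focal length in pixels is half the picture's height over the tangent of half this angle, whatever the lens; pixels are square), "cx", "cy" (the principal point, pixels), "dist" ([k1, k2, p1, p2, k3] as OpenCV has them; the pictures are not rectified), "world_from_camera" (4x4, takes a point from camera to world coordinates); the wrist camera has in their place "hand_eye" (4x4, takes a point from camera to tool coordinates, whose origin is the TCP and whose axes are the flange's). Camera axes: x right, y up, looking along -z (the intrinsics and any distortion apply to the point x, -y, -z); pixel columns grow to the right and rows downward; lengths in mm; the calibration is good to about 2 mm. A picture is of the moment at which its call begins: read the wrist's pose just before it. There is no depth.
- order.close_job(): hands the job in; it is judged then, once.
The state is a dict: "time": time; "joints": joint angles; "joint_velocities": joint speeds; "tau": joint torques, N m; "ee_pos": TCP position; "eef_rot": TCP orientation; "ft_force": force on the tool from outside, world axes, zero at the start; "torque": the same for the moment, N m; "width": finger opening in mm; "grip_force": force on a finger pad.
Only numpy, scipy, OpenCV 4.12 (cv2) and the standard library are available. Lean on these libraries where they do the work, as an engineer would, in place of code of your own. Each camera call takes 0.05 s, during which the arm holds its last target. There are 200 camera calls.

## Working session

There is one attempt and no reset: what is moved stays moved. The work goes in short steps, Python scripts to look and compute and a tool call to move; the robot and the scene stay as the last step left them, time stands still between calls to the robot, and variables do not carry over. Pictures are saved under pics/ and viewed, at most 10 in all, crops included, and the job is handed in when it is done.

Besides the shell and the picture viewer there is one more tool, called after ">>>" by a JSON object that holds its "op" and its "data". arm_command: Moves the arm, as the interface text tells. Its arguments: {"type":"object","properties":{"steps":{"type":"array","items":{"type":"number"}},"newtons":{"type":"number"}},"required":["steps"]}

```bash
ls; mkdir -p pics; cat > h.py <<'E'
import numpy as np, cv2
from cell import bot, optics, order
def snap(n,f):
    im=optics.get_image(n); cv2.imwrite(f,im['pixels']); d={k:np.array(v) for k,v in im.items() if k!='pixels'}
    np.savez(f[:-4]+'.npz',**d); return im
E
python3 - <<'E'
from h import *
print(bot.get_state())
for n in ('scene','side'):
    im=snap(n,f'pics/{n}0.png'); print({k:v for k,v in im.items() if k!='pixels'})
E
```

```text
pics
{'time': 0.0, 'joints': array([-1.17469125e+00,  9.18523819e-02,  1.23187623e+00,  8.59650654e-06,
        1.81979162e+00, -5.66978308e-02]), 'joint_velocities': array([ 0.00066892,  0.00072972, -0.00186161,  0.00224101,  0.00125718,
        0.00036696]), 'tau': array([-1.71391814e-03, -4.46455050e+01, -4.06447828e+01,  6.98893005e-02,
        2.94048968e-02, -1.37957995e-04]), 'ee_pos': array([ 262.38704661, -539.2760759 ,  229.51619362]), 'eef_rot': array([-3.13966864e+00, -1.17553171e-04,  4.52804901e-01]), 'ft_force': array([ 0.34287068, -0.54899094,  0.7804519 ]), 'torque': array([-0.00161564,  0.0286325 ,  0.01502073]), 'grip_force': 0.0, 'width': 87.9258095599304}
{'vertical_fov': 56.21236823594527, 'cx': 319.29162049418807, 'cy': 198.3324173573324, 'dist': array([-0.08337613,  0.        ,  0.        ,  0.        ,  0.        ]), 'world_from_camera': array([[-1.25820409e-01, -5.95846571e-01,  7.93180994e-01,
         1.32278323e+03],
       [ 9.92015235e-01, -8.25468898e-02,  9.53508492e-02,
         8.14432159e+01],
       [ 8.66014754e-03,  7.98844713e-01,  6.01474959e-01,
         7.04326029e+02],
       [ 0.00000000e+00,  0.00000000e+00,  0.00000000e+00,
         1.00000000e+00]])}
{'vertical_fov': 54.663010556305515, 'cx': 321.48865322317533, 'cy': 204.3678366354348, 'dist': array([-0.09210901,  0.        ,  0.        ,  0.        ,  0.        ]), 'world_from_camera': array([[-9.57800681e-01,  2.27823999e-01, -1.75254332e-01,
         3.38855221e+02],
       [-2.87199370e-01, -7.33959982e-01,  6.15482955e-01,
         7.12239994e+02],
       [ 1.15921213e-02,  6.39842927e-01,  7.68418279e-01,
         9.48947397e+02],
       [ 0.00000000e+00,  0.00000000e+00,  0.00000000e+00,
         1.00000000e+00]])}
```

View pics/scene0.png

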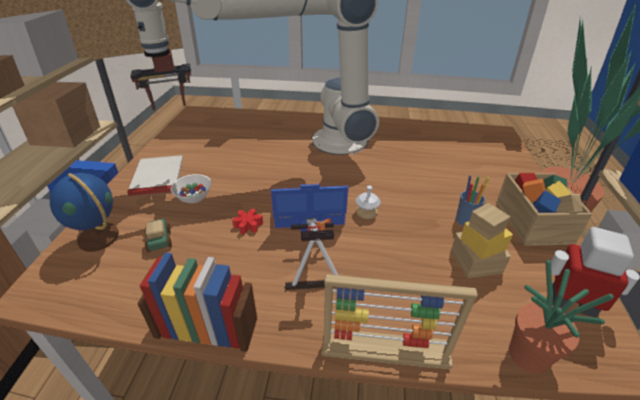

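View pics/side0.png

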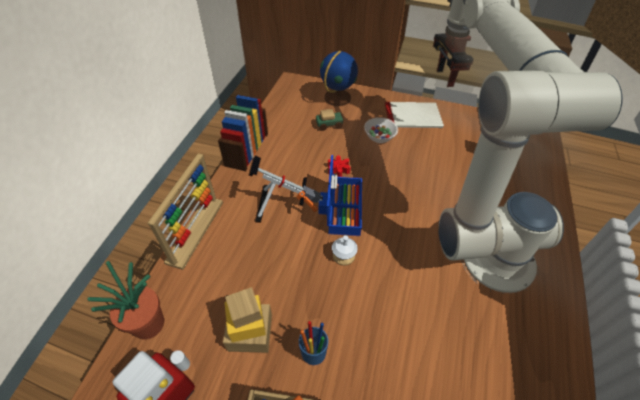

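The easel is centered at about (312,215) in the scene view and (320,200) in the side view. The lid stands upright, the leg is at the bottom of the mast, and the orange lever is visible. I'll enlarge both.

```bash
python3 - <<'E'
import cv2,numpy as np
a=cv2.imread('pics/scene0.png')[175:295,235:395]; b=cv2.imread('pics/side0.png')[145:265,235:395]
f=lambda i:cv2.resize(i,(800,600),interpolation=cv2.INTER_CUBIC)
cv2.imwrite('pics/c1.png',f(a)); cv2.imwrite('pics/c2.png',f(b))
E
```

```text
(no output)
```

View pics/c1.png

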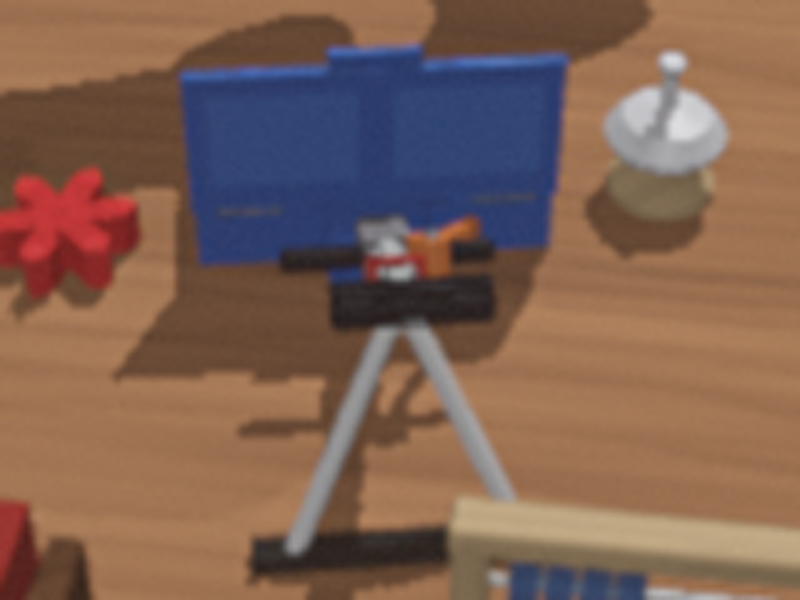

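View pics/c2.png

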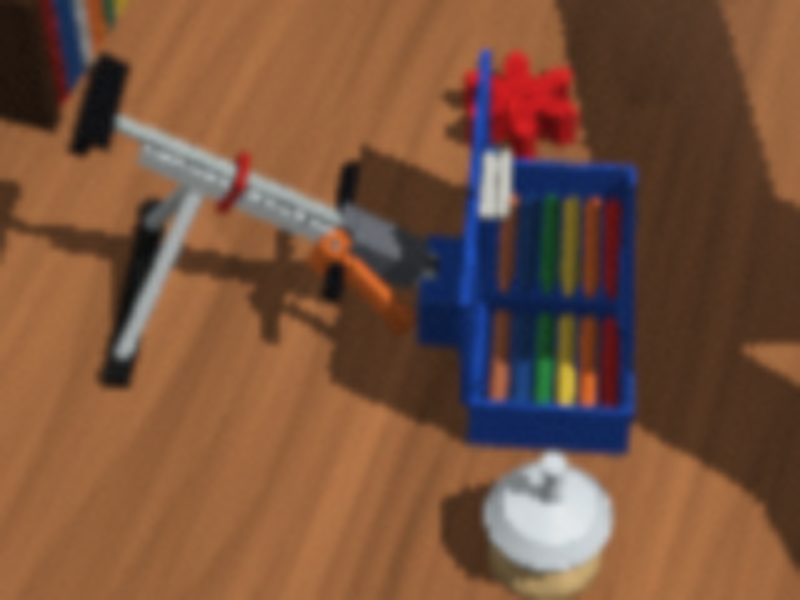

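```bash
cat >> h.py <<'E'
def load(f): return dict(np.load(f))
def project(P,d,W=None):
    W=d['world_from_camera'] if W is None else W
    c=(np.asarray(P,float).reshape(-1,3)-W[:3,3])@W[:3,:3]
    c=c*[1,-1,-1]; f=200/np.tan(np.radians(float(d['vertical_fov']))/2)
    K=np.array([[f,0,float(d['cx'])],[0,f,float(d['cy'])],[0,0,1]])
    return cv2.projectPoints(c,np.zeros(3),np.zeros(3),K,d['dist'])[0][:,0]
from scipy.spatial.transform import Rotation as Ro
def toW(p,P): # easel frame->world
    return Ro.from_euler('z',p[2]).apply(np.asarray(P,float).reshape(-1,3))+[p[0],p[1],42]
ML=np.array([[.5,0,.866],[0,1,0],[-.866,0,.5]]) # leg axes columns in easel frame
def legpt(p,q,s=0): return toW(p,(ML@np.asarray(q,float))+ML[:,2]*s+[p[3],p[4],p[5]])
E
cat > fit.py <<'E'
from h import *
from scipy.optimize import least_squares
sc=load('pics/scene0.npz'); sd=load('pics/side0.npz')
fs=lambda u,v:(235+u/5-.4,175+v/5-.4); fd=lambda u,v:(235+u/5-.4,145+v/5-.4)
def model(p):
    th=p[7]; L=lambda y:toW(p,[-94*np.cos(th),y,94*np.sin(th)])
    A=[(toW(p,[-94,-100,0]),fd(635,170)),(toW(p,[-94,100,0]),fd(632,405)),(toW(p,[-94,100,-42]),fd(628,450)),(toW(p,[2,100,-42]),fd(470,443)),
       (legpt(p,[-2,-55,-5]),fd(348,187)),(legpt(p,[-2,55,-5]),fd(333,285)),(legpt(p,[0,0,3],p[6]),fd(237,182))]
    B=[(L(-102),fs(182,75)),(L(102),fs(567,58)),(toW(p,[2,100,-42]),fs(548,248)),(toW(p,[2,-100,-42]),fs(203,265)),
       (legpt(p,[-2,-55,-5]),fs(283,262)),(legpt(p,[-2,55,-5]),fs(493,250)),(legpt(p,[0,0,3],p[6]),fs(395,268))]
    return np.concatenate([(project(P,d)-np.array(o)).ravel() for X,d in((A,sd),(B,sc)) for P,o in X])
r=least_squares(model,[600,0,0,60,0,50,80,1.7],loss='soft_l1',x_scale=[100,100,.1,50,10,50,50,.3])
print(r.x.round(3)); print(model(r.x).reshape(-1,2).round(1).tolist())
p=r.x; print('leg',legpt(p,[0,0,0]).round(1),'mark',legpt(p,[0,0,0],p[6]).round(1))
np.save('p.npy',p)
E
python3 fit.py
```

```text
[ 5.23717e+02 -4.17840e+01  2.24000e-01  9.22050e+01 -5.11000e-01
  3.49920e+01  6.06050e+01  1.65300e+00]
[[-0.2, -0.8], [0.3, 1.7], [-0.2, 1.0], [-0.5, 0.5], [0.1, -4.8], [-0.5, 2.6], [0.0, 0.8], [-0.7, 0.3], [-0.1, -0.2], [0.1, -0.7], [-0.8, -0.1], [-1.0, -0.9], [-0.0, -1.0], [0.2, 2.9]]
leg [[613.7 -21.8  77. ]] mark [[664.9 -10.1 107.3]]
```

```bash
sed -i 's/fd(348,187)/fd(350,165)/;s/fd(333,285)/fd(331,300)/;s/legpt(p,\[0,0,3\],p\[6\])/legpt(p,[-9,0,3],p[6])/g' fit.py; python3 fit.py
```

```text
[ 5.23723e+02 -4.17800e+01  2.25000e-01  9.21860e+01  1.30000e-02
  3.22790e+01  6.39800e+01  1.65300e+00]
[[-0.2, -0.8], [0.3, 1.7], [-0.2, 1.0], [-0.5, 0.5], [-0.3, 0.3], [-0.1, 0.3], [0.4, -0.6], [-0.7, 0.3], [-0.1, -0.2], [0.1, -0.7], [-0.8, -0.1], [-0.8, -0.1], [0.2, -0.2], [0.4, 0.3]]
leg [[613.6 -21.2  74.3]] mark [[667.6  -8.9 106.3]]
```

>>> {"op": "arm_command", "data": {"steps": [1,1.5,1,-0.5,-1,2,3,1.75,-1,-1,3,4,1.75,-2,-1,4,5,1.75,-2.6,-1,5,6.5,1.75,-2.6,-1,6,8,1.75,-2.6,-1,7,10,1.75,-2.6,-1,7.5,12,1.75,-2.6,-1], "newtons": 20}}

```text
time: 0.77
ee_pos: [449.4, -275.7, 293.4]
eef_rot: [-3.141, 0.0, 0.226]
ft_force: [0.8, -0.5, 0.3]
width: 37.8
grip_force: 0.0
```

>>> {"op": "arm_command", "data": {"steps": [0,0,0,0,-1,0,0,0,0,-1,0,0,0,0,-1,0,0,0,0,-1,0,0,0,0,-1,0,0,0,0,-1]}}

```text
time: 1.27
ee_pos: [447.7, -278.6, 293.7]
eef_rot: [-3.141, 0.0, 0.224]
ft_force: [0.4, 0.3, -0.1]
width: 0.7
grip_force: 0.0
```

```bash
python3 - <<'E'
from h import *
s=bot.get_state(); print(s['ee_pos'],s['eef_rot'],s['time'])
im=snap('wrist','pics/w1.png'); np.savez('pics/w1s.npz',pos=s['ee_pos'],rot=s['eef_rot']); print(im['hand_eye'],im['vertical_fov'])
E
```

```text
[ 447.7300865  -278.6059023   293.65596935] [-3.14132143e+00  4.19562325e-04  2.23555925e-01] 1.2667
[[-1.06880901e-04  9.55618837e-01  2.94605885e-01  8.16179143e+01]
 [ 9.99999727e-01 -1.13364160e-04  7.30514252e-04  1.33038613e-01]
 [ 7.31490929e-04  2.94605882e-01 -9.55618564e-01 -1.53571439e+02]
 [ 0.00000000e+00  0.00000000e+00  0.00000000e+00  1.00000000e+00]] 70.02715056275818
```

View pics/w1.png

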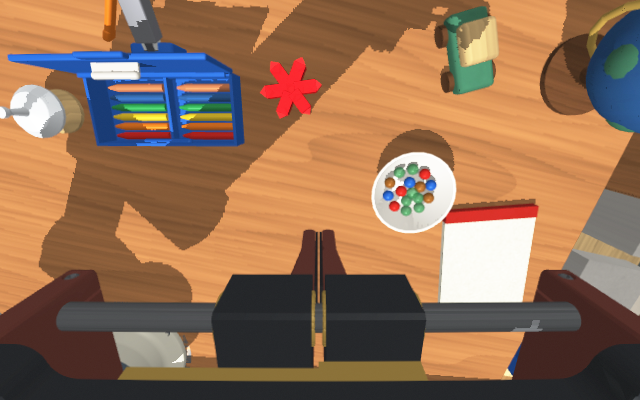

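The wrist view shows the case at (165,105), the lid upright and the yaw aligned. I'll move in closer, behind the lid on its right side.

>>> {"op": "arm_command", "data": {"steps": [0.6,0.9,0,0,-1,1.2,1.8,0,0,-1,1.8,2.7,-0.5,0,-1,2.4,3.6,-1,0,-1,2.8,4.2,-1.1,0,-1,2.8,4.2,-1.1,0,-1,2.8,4.2,-1.1,0,-1,2.8,4.2,-1.1,0,-1]}}

```text
time: 1.98
ee_pos: [560.2, -110.1, 250.0]
eef_rot: [3.141, 0.0, 0.226]
ft_force: [0.4, -0.8, -0.2]
width: 0.5
grip_force: 0.0
```

```bash
python3 - <<'E'
from h import *
s=bot.get_state(); print(s['ee_pos'],s['eef_rot'],s['time'])
im=snap('wrist','pics/w2.png'); np.savez('pics/w2s.npz',pos=s['ee_pos'],rot=s['eef_rot'])
E
```

```text
[ 560.24777181 -110.08893805  250.04836747] [3.14115036e+00 4.83506153e-04 2.25704503e-01] 1.9833
```

View pics/w2.png

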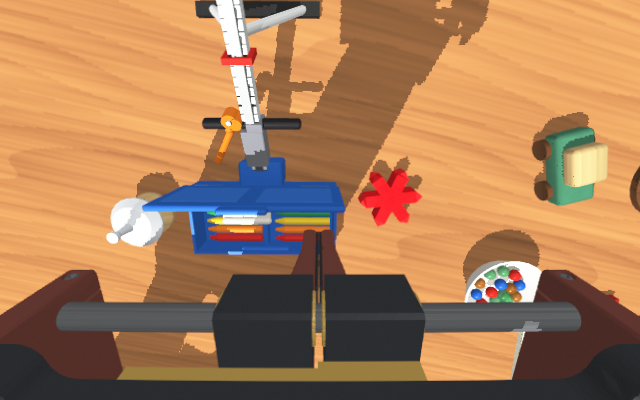

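```bash
cat > fit2.py <<'E'
from fit import *
def wd(n):
    d=load(f'pics/{n}.npz'); s=load(f'pics/{n}s.npz'); T=np.eye(4); T[:3,:3]=Ro.from_euler('xyz',s['rot']).as_matrix(); T[:3,3]=s['pos']
    return d,T@d['hand_eye']
d,W=wd('w2')
def show(p):
  for n,P in dict(gL=legpt(p,[-2,55,-5]),gR=legpt(p,[-2,-55,-5]),mkL=legpt(p,[-9,14,0],p[6]),mkR=legpt(p,[-9,-14,0],p[6]),mL=legpt(p,[0,14,0],p[6]),FR=toW(p,[-94,-100,0]),FL=toW(p,[-94,100,0]),lidR=toW(p,[-94*np.cos(p[7]),-102,94*np.sin(p[7])]),lidL=toW(p,[-94*np.cos(p[7]),102,94*np.sin(p[7])]),lt0=legpt(p,[-23,23,2]) ).items(): print(n,project(P,d,W).round(1))
if __name__=='__main__': show(p)
E
python3 fit2.py | tail -10
python3 -c "
import cv2
a=cv2.imread('pics/w2.png')[30:270,100:360+60]
cv2.imwrite('pics/c3.png',cv2.resize(a,(800,600),interpolation=cv2.INTER_CUBIC))"
```

```text
gL [[203.  124.4]]
gR [[300.8 124.3]]
mkL [[223.2  64.3]]
mkR [[253.2  64.2]]
mL [[225.4  60.4]]
FR [[336.1 255.2]]
FL [[195.  254.9]]
lidR [[345.7 209.3]]
lidL [[141.6 209.1]]
lt0 [[225.7 129.6]]
```

View pics/c3.png

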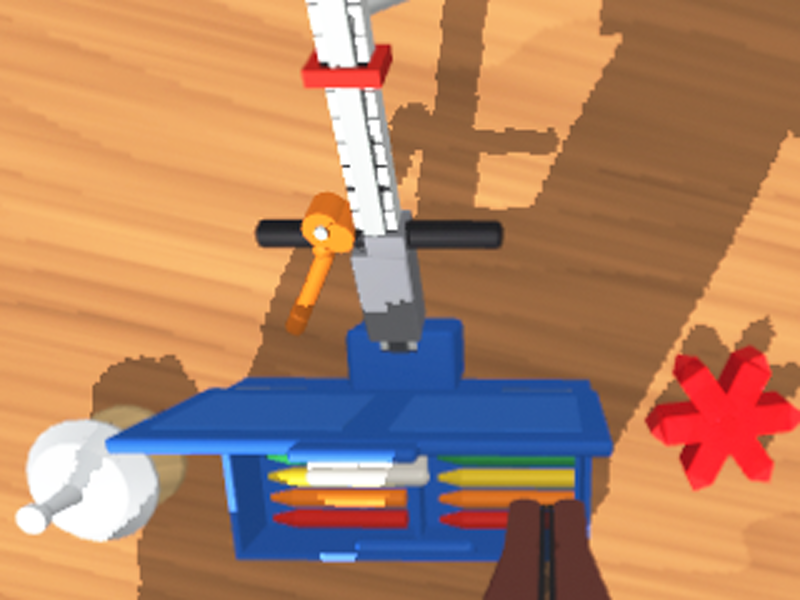

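The crop shows the mark's lower edge at full-image (222,65)-(252,63), the grip ends at (203,123) and (300,124), and the lid's top edge at row 210. All of these match the model within about 1 px. Next I'll compute the lid waypoints.

```bash
python3 - <<'E'
from h import *
p=np.load('p.npy'); c=bot.get_state()['ee_pos']; t=7
def out(n,x,y,z): 
    w=toW(p,[x,y,z])[0]; print(n,w.round(0),((w-c)/40).round(2))
out('above',48,-75,150); out('down',48,-75,72)
for th in (95,90,75,60,45,30,20,12,8):
    a=np.radians(th); r=70; out(th,-r*np.cos(a)+t*np.sin(a)+10,-75,r*np.sin(a)+t*np.cos(a)+8)
out('press0',-84,-75,45);out('press1',-84,-75,28);out('shut',-84,-75,15)
E
```

```text
above [ 587. -104.  192.] [ 0.68  0.16 -1.47]
down [ 587. -104.  114.] [ 0.68  0.16 -3.42]
95 [ 563. -110.  119.] [ 0.07  0.02 -3.29]
90 [ 557. -111.  120.] [-0.08 -0.01 -3.27]
75 [ 539. -115.  119.] [-0.53 -0.11 -3.28]
60 [ 522. -119.  114.] [-0.95 -0.21 -3.41]
45 [ 507. -123.  104.] [-1.33 -0.3  -3.65]
30 [ 494. -125.   91.] [-1.64 -0.37 -3.99]
20 [ 488. -127.   81.] [-1.79 -0.4  -4.25]
12 [ 485. -128.   71.] [-1.88 -0.42 -4.48]
8 [ 484. -128.   67.] [-1.91 -0.43 -4.6 ]
press0 [ 459. -134.   87.] [-2.54 -0.57 -4.09]
press1 [ 459. -134.   70.] [-2.54 -0.57 -4.52]
shut [ 459. -134.   57.] [-2.54 -0.57 -4.84]
```

>>> {"op": "arm_command", "data": {"steps": [0.35,0.08,-0.3,0,-1,0.68,0.16,-1,0,-1,0.68,0.16,-1.9,0,-1,0.68,0.16,-2.8,0,-1,0.68,0.16,-3.3,0,-1,0.68,0.16,-3.3,0,-1,0.68,0.16,-3.3,0,-1]}}

```text
time: 2.62
ee_pos: [586.9, -104.5, 118.0]
eef_rot: [-3.141, 0.001, 0.224]
ft_force: [-0.5, 0.2, 0.6]
width: 0.5
grip_force: 0.0
```

>>> {"op": "arm_command", "data": {"steps": [-0.3,-0.07,0,0,-1,-0.6,-0.14,0,0,-1,-0.8,-0.18,0,0,-1,-1,-0.23,0,0,-1,-1.2,-0.28,0,0,-1,-1.4,-0.32,-0.05,0,-1,-1.6,-0.37,-0.1,0,-1,-1.6,-0.37,-0.1,0,-1]}}

```text
time: 3.28
ee_pos: [522.1, -118.1, 113.5]
eef_rot: [-3.141, 0.001, 0.225]
ft_force: [0.1, 0.5, -1.0]
width: 0.5
grip_force: 0.0
```

>>> {"op": "arm_command", "data": {"steps": [-0.2,-0.05,-0.12,0,-1,-0.38,-0.1,-0.25,0,-1,-0.55,-0.13,-0.4,0,-1,-0.7,-0.17,-0.58,0,-1,-0.78,-0.2,-0.7,0,-1,-0.85,-0.22,-0.83,0,-1,-0.9,-0.23,-0.95,0,-1,-0.9,-0.23,-0.95,0,-1]}}

```text
time: 3.95
ee_pos: [486.8, -126.9, 74.5]
eef_rot: [-3.141, 0.002, 0.226]
ft_force: [-0.2, 0.1, 0.2]
width: 0.5
grip_force: 0.0
```

```bash
python3 - <<'E'
from h import *
im=snap('side','pics/s2.png')['pixels']; w=snap('wrist','pics/w3.png')['pixels'][60:360,80:480]
f=lambda i:cv2.resize(i,(400,300),interpolation=cv2.INTER_CUBIC)
cv2.imwrite('pics/c4.png',np.hstack([f(im[145:265,255:415]),f(w)]))
E
```

```text
(no output)
```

View pics/c4.png

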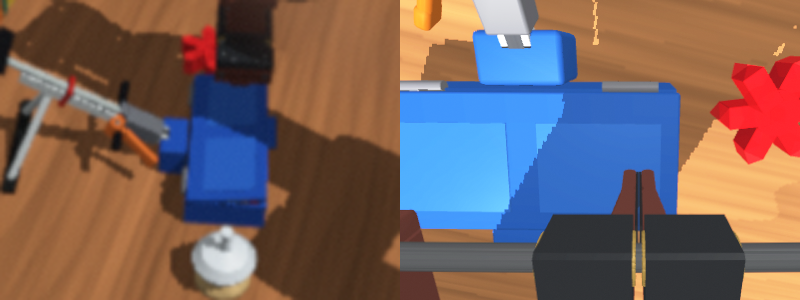

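The lid has swung down onto the rim. I'll move to its front edge and press.

>>> {"op": "arm_command", "data": {"steps": [0,0,0.3,0,-1,-0.35,-0.08,0.35,0,-1,-0.7,-0.17,0.35,0,-1,-0.7,-0.17,0.1,0,-1,-0.7,-0.17,-0.05,0,-1,-0.7,-0.17,-0.12,0,-1,-0.7,-0.17,-0.18,0,-1]}}

```text
time: 4.63
ee_pos: [459.9, -133.7, 69.6]
eef_rot: [-3.142, 0.0, 0.226]
ft_force: [-7.1, 2.1, 16.3]
width: 0.4
grip_force: 8.3
```

>>> {"op": "arm_command", "data": {"steps": [0,0,-0.04,0,-1,0,0,-0.08,0,-1]}}

```text
time: 4.8
ee_pos: [459.9, -133.8, 68.6]
eef_rot: [3.141, 0.0, 0.226]
ft_force: [-12.3, 2.9, 20.5]
width: 0.3
grip_force: 10.5
```

>>> {"op": "arm_command", "data": {"steps": [0,0,-0.04,0,-1,0,0,-0.08,0,-1]}}

```text
time: 4.97
ee_pos: [459.3, -133.9, 65.2]
eef_rot: [3.141, 0.002, 0.226]
ft_force: [-11.1, 1.3, 13.8]
width: 0.1
grip_force: 6.8
```

>>> {"op": "arm_command", "data": {"steps": [0,0,-0.05,0,-1,0,0,-0.1,0,-1,0,0,-0.1,0,-1]}}

```text
time: 5.22
ee_pos: [459.9, -133.5, 57.7]
eef_rot: [-3.141, 0.0, 0.226]
ft_force: [0.6, -0.4, -0.8]
width: 0.6
grip_force: 0.0
```

>>> {"op": "arm_command", "data": {"steps": [0,0,-0.05,0,-1,0,0,-0.1,0,-1,0,0,-0.1,0,-1]}}

```text
time: 5.47
ee_pos: [460.2, -133.6, 57.0]
eef_rot: [3.141, -0.001, 0.226]
ft_force: [-7.6, 2.6, 15.7]
width: 0.2
grip_force: 7.9
```

The tab snapped: the tip sank to 57 mm and now stops firmly. I'll retreat, open the fingers and work out the lever angle and the leg approach.

>>> {"op": "arm_command", "data": {"steps": [0,0,0.8,0,-1,0,0,1.6,0,0,0,0,2.4,0,1,0,0,2.4,0,1,0,0,2.4,0,1]}}

```text
time: 5.88
ee_pos: [461.0, -134.1, 152.3]
eef_rot: [3.139, -0.004, 0.226]
ft_force: [-0.7, 0.1, -1.0]
width: 23.6
grip_force: 0.0
```

```bash
python3 - <<'E'
from fit2 import *
p=np.load('p.npy')
for a in (.3,.4,.5,.6): 
    print(a,[project(legpt(p,[x,23+64*np.sin(a),2-64*np.cos(a)]),d,W).round(1)[0].tolist() for x in(-9,-1)])
show(p)
s=bot.get_state(); c=s['ee_pos']; print(c,s['width'],s['time'])
def out(n,x,y,z): 
    w=toW(p,[x+p[3],y,z+p[5]])[0]; print(n,w.round(0),((w-c)/40).round(2))
out('above',-32,12,70);out('down',-32,12,-22);out('in',-32,4,-22);out('touch',-22.7,4,-22)
k=p[6];out('mark',-22.7+.866*k,4,-22+.5*k)
im=snap('side','pics/s3.png')['pixels']; w=snap('wrist','pics/w4.png')['pixels'][0:300,120:520]
cv2.imwrite('pics/c5.png',np.hstack([cv2.resize(im[145:265,255:415],(400,300),interpolation=cv2.INTER_CUBIC),w]))
E
```

```text
[ 5.23723e+02 -4.17800e+01  2.25000e-01  9.21860e+01  1.30000e-02
  3.22790e+01  6.39800e+01  1.65300e+00]
[[-0.2, -0.8], [0.3, 1.7], [-0.2, 1.0], [-0.5, 0.5], [-0.3, 0.3], [-0.1, 0.3], [0.4, -0.6], [-0.7, 0.3], [-0.1, -0.2], [0.1, -0.7], [-0.8, -0.1], [-0.8, -0.1], [0.2, -0.2], [0.4, 0.3]]
leg [[613.6 -21.2  74.3]] mark [[667.6  -8.9 106.3]]
0.3 [[224.6, 165.2], [226.1, 161.1]]
0.4 [[219.4, 163.9], [220.9, 159.7]]
0.5 [[214.2, 162.1], [215.8, 158.0]]
0.6 [[209.0, 160.0], [210.7, 155.9]]
gL [[203.  124.4]]
gR [[300.8 124.3]]
mkL [[223.2  64.3]]
mkR [[253.2  64.2]]
mL [[225.4  60.4]]
FR [[336.1 255.2]]
FL [[195.  254.9]]
lidR [[345.7 209.3]]
lidL [[141.6 209.1]]
lt0 [[225.7 129.6]]
[ 460.97721394 -134.07357853  152.29046037] 23.649952820711437 5.8833
above [580. -17. 144.] [ 2.97  2.93 -0.2 ]
down [580. -17.  52.] [ 2.97  2.93 -2.5 ]
in [582. -24.  52.] [ 3.01  2.74 -2.5 ]
touch [591. -22.  52.] [ 3.24  2.79 -2.5 ]
mark [645. -10.  84.] [ 4.59  3.1  -1.7 ]
```

View pics/c5.png

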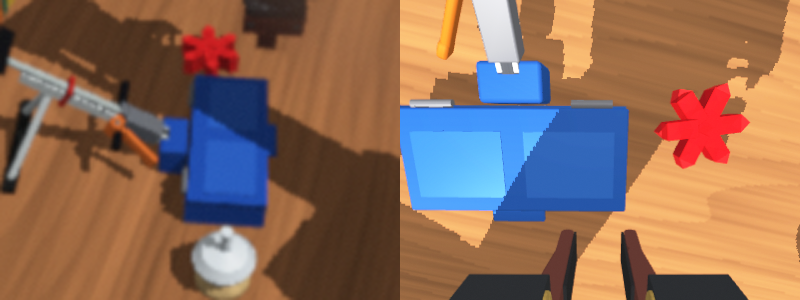

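The lid is flat shut and the lever is at about 0.42 rad. Next I'll approach the leg with the fingers open.

>>> {"op": "arm_command", "data": {"steps": [0.7,0.7,0,0,1,1.4,1.4,0,0,1,2.1,2.1,0,0,1,2.8,2.75,0,0,1,2.97,2.93,0,0,1,2.97,2.93,0,0,1,2.97,2.93,0,0,1,2.97,2.93,0,0,1]}}

```text
time: 6.65
ee_pos: [577.4, -17.6, 149.4]
eef_rot: [-3.142, 0.002, 0.225]
ft_force: [0.2, -0.1, 0.4]
width: 84.7
grip_force: 0.0
```

```bash
python3 - <<'E'
from h import *
s=bot.get_state(); print(s['ee_pos'],s['eef_rot'],s['width'],s['time'])
im=snap('wrist','pics/w5.png'); np.savez('pics/w5s.npz',pos=s['ee_pos'],rot=s['eef_rot'])
from fit2 import wd
import numpy as np
p=np.load('p.npy'); d,W=wd('w5')
q=im['pixels'].copy()
for P in (legpt(p,[-2,55,-5]),legpt(p,[-2,-55,-5]),legpt(p,[-9,14,0],p[6]),legpt(p,[-9,-14,0],p[6]),legpt(p,[-13,-13,0]),legpt(p,[-13,13,0])):
    u=project(P,d,W)[0]; print(u.round(1)); cv2.circle(q,tuple(int(v) for v in u.round()),2,(0,255,0),1)
cv2.imwrite('pics/w5m.png',q)
E
```

```text
[577.35356836 -17.59158016 149.3637501 ] [-3.14153695e+00  2.05539226e-03  2.25087633e-01] 84.7101435998012 6.65
[ 5.23723e+02 -4.17800e+01  2.25000e-01  9.21860e+01  1.30000e-02
  3.22790e+01  6.39800e+01  1.65300e+00]
[[-0.2, -0.8], [0.3, 1.7], [-0.2, 1.0], [-0.5, 0.5], [-0.3, 0.3], [-0.1, 0.3], [0.4, -0.6], [-0.7, 0.3], [-0.1, -0.2], [0.1, -0.7], [-0.8, -0.1], [-0.8, -0.1], [0.2, -0.2], [0.4, 0.3]]
leg [[613.6 -21.2  74.3]] mark [[667.6  -8.9 106.3]]
[265.6 176.7]
[399.3 176.8]
[314.6 103.9]
[359.1 103.9]
[349.8 181.7]
[316.6 181.6]
```

View pics/w5m.png

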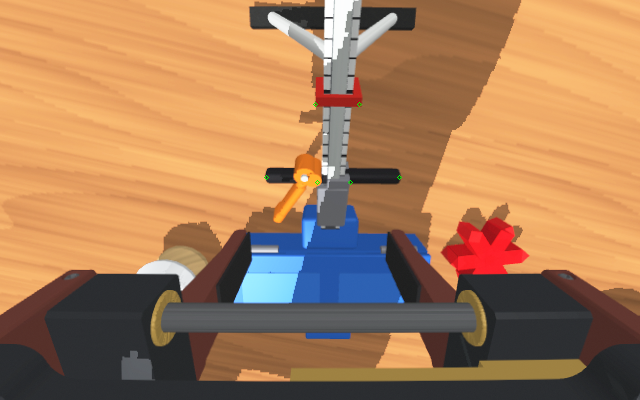

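The fingers straddle the leg, with the grip ends at (266,177) and (399,177) and the mark's lower edge at row 104, all on the model points. I'll lower beside the collar now.

>>> {"op": "arm_command", "data": {"steps": [0,0,-0.6,0,1,0,0,-1.2,0,1,0,0,-1.8,0,1,0,0,-2.4,0,1,0,0,-2.5,0,1,0,0,-2.5,0,1]}}

```text
time: 7.2
ee_pos: [576.6, -17.5, 48.7]
eef_rot: [-3.141, 0.004, 0.224]
ft_force: [-0.2, 0.3, -0.1]
width: 87.5
grip_force: 0.0
```

>>> {"op": "arm_command", "data": {"steps": [0.08,-0.08,0,0,1,0.13,-0.06,0,0,1,0.2,-0.05,0,0,1,0.2,-0.05,0,0,1]}}

```text
time: 7.53
ee_pos: [587.8, -18.7, 52.1]
eef_rot: [3.141, -0.003, 0.226]
ft_force: [0.4, 0.3, 0.4]
width: 87.8
grip_force: 0.0
```

>>> {"op": "arm_command", "data": {"steps": [0.15,0,0.05,0,1,0.32,0.02,0.16,0,1,0.5,0.05,0.27,0,1,0.68,0.08,0.38,0,1,0.86,0.11,0.49,0,1,1.04,0.15,0.6,0,1,1.2,0.18,0.68,0,1,1.28,0.2,0.73,0,1]}}

```text
time: 8.2
ee_pos: [638.7, -10.2, 80.2]
eef_rot: [3.142, -0.001, 0.226]
ft_force: [-1.6, -0.1, -0.0]
width: 87.9
grip_force: 0.8
```

>>> {"op": "arm_command", "data": {"steps": [0,0,0,0,1,0,0,0,0,1,0,0,0,0,1]}}

```text
time: 8.45
ee_pos: [637.4, -10.6, 79.4]
eef_rot: [-3.142, 0.0, 0.226]
ft_force: [-1.2, 1.6, 1.0]
width: 88.2
grip_force: 0.6
```

```bash
python3 - <<'E'
from h import *
s=bot.get_state(); print(s['ee_pos'],s['eef_rot'],s['ft_force'],s['width'],s['time'])
im=snap('wrist','pics/w6.png'); np.savez('pics/w6s.npz',pos=s['ee_pos'],rot=s['eef_rot'])
from fit2 import wd
p=np.load('p.npy'); d,W=wd('w6')
for sx in range(40,70,6):
  print(sx,[project(legpt(p,q,sx),d,W)[0].round(1).tolist() for q in([-8,55,0],[-8,-55,0],[-13,-13,0])])
print('mk',[project(legpt(p,q,p[6]),d,W)[0].round(1).tolist() for q in([-9,14,0],[-9,-14,0],[-9,14,6])])
cv2.imwrite('pics/c6.png',cv2.resize(im['pixels'][30:230,190:457],(800,600),interpolation=cv2.INTER_CUBIC))
E
```

```text
[637.43976372 -10.61417663  79.35673585] [-3.14152183e+00  3.77054945e-04  2.25922018e-01] [-1.15327599  1.56293354  1.00906788] 88.18532253556923 8.45
[ 5.23723e+02 -4.17800e+01  2.25000e-01  9.21860e+01  1.30000e-02
  3.22790e+01  6.39800e+01  1.65300e+00]
[[-0.2, -0.8], [0.3, 1.7], [-0.2, 1.0], [-0.5, 0.5], [-0.3, 0.3], [-0.1, 0.3], [0.4, -0.6], [-0.7, 0.3], [-0.1, -0.2], [0.1, -0.7], [-0.8, -0.1], [-0.8, -0.1], [0.2, -0.2], [0.4, 0.3]]
leg [[613.6 -21.2  74.3]] mark [[667.6  -8.9 106.3]]
40 [[222.4, 264.0], [433.3, 264.3], [353.7, 273.0]]
46 [[219.5, 257.9], [436.8, 258.2], [354.8, 267.1]]
52 [[216.4, 251.5], [440.6, 251.8], [356.0, 260.8]]
58 [[213.1, 244.7], [444.5, 245.0], [357.3, 254.1]]
64 [[209.6, 237.3], [448.8, 237.7], [358.6, 246.9]]
mk [[298.6, 239.4], [360.0, 239.5], [297.9, 231.6]]
```

View pics/c6.png

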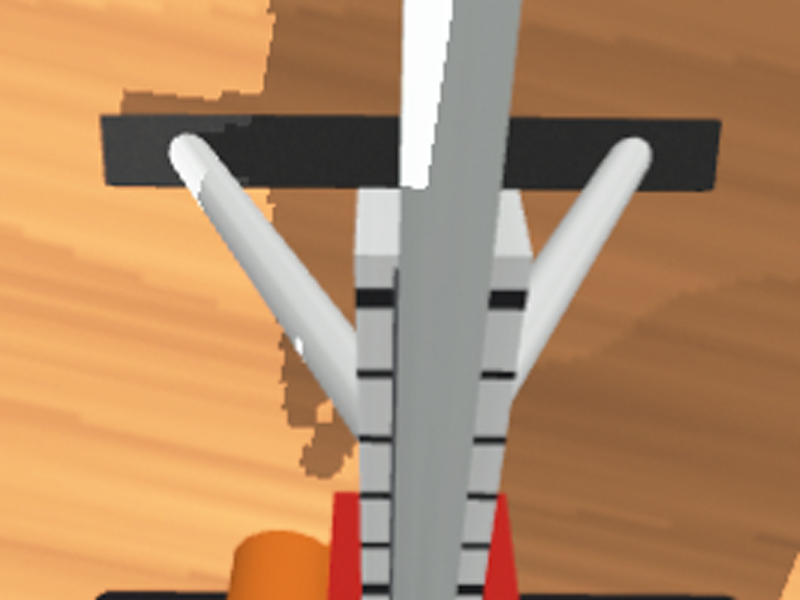

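I lost count: that was the 11th view, one over the limit of 10. I won't view any more and will read the remaining edges with image code.

```bash
python3 - <<'E'
import cv2
a=cv2.imread('pics/w6.png')
for c in (304,355,235,420):
    print(c,[(r,*a[r,c].tolist()) for r in range(186 if c in(304,355) else 218,284,3)])
E
```

```text
304 [(186, 112, 184, 247), (189, 110, 180, 245), (192, 103, 169, 238), (195, 34, 40, 196), (198, 32, 40, 196), (201, 33, 40, 196), (204, 34, 42, 196), (207, 33, 41, 196), (210, 34, 41, 197), (213, 35, 41, 196), (216, 35, 41, 197), (219, 34, 41, 196), (222, 35, 42, 197), (225, 34, 41, 197), (228, 33, 40, 196), (231, 34, 41, 196), (234, 34, 41, 196), (237, 34, 42, 197), (240, 32, 38, 189), (243, 29, 35, 159), (246, 28, 32, 158), (249, 30, 85, 178), (252, 29, 94, 181), (255, 30, 95, 181), (258, 36, 95, 178), (261, 107, 103, 103), (264, 105, 100, 99), (267, 93, 90, 89), (270, 92, 88, 88), (273, 96, 107, 126), (276, 105, 113, 128), (279, 121, 131, 149), (282, 113, 129, 159)]
355 [(186, 175, 176, 174), (189, 175, 175, 174), (192, 167, 170, 173), (195, 32, 32, 72), (198, 122, 127, 184), (201, 63, 67, 192), (204, 35, 42, 197), (207, 33, 40, 196), (210, 33, 41, 196), (213, 33, 41, 196), (216, 34, 41, 196), (219, 33, 41, 196), (222, 34, 41, 196), (225, 34, 41, 196), (228, 34, 41, 196), (231, 34, 41, 196), (234, 34, 41, 196), (237, 34, 41, 196), (240, 34, 40, 193), (243, 28, 33, 158), (246, 28,
[... 432 characters left out ...]
42, 39, 37, 39), (245, 36, 34, 36), (248, 33, 30, 30), (251, 31, 29, 29), (254, 36, 36, 36), (257, 35, 35, 36), (260, 36, 36, 35), (263, 37, 37, 36), (266, 36, 37, 36), (269, 38, 38, 37), (272, 36, 36, 36), (275, 35, 36, 35), (278, 36, 36, 36), (281, 37, 38, 38)]
420 [(218, 66, 106, 156), (221, 70, 111, 162), (224, 72, 114, 169), (227, 64, 100, 147), (230, 35, 34, 34), (233, 36, 34, 35), (236, 35, 35, 34), (239, 38, 36, 37), (242, 38, 37, 37), (245, 38, 36, 37), (248, 35, 32, 33), (251, 31, 28, 28), (254, 43, 47, 79), (257, 51, 58, 102), (260, 51, 58, 102), (263, 51, 57, 102), (266, 50, 58, 102), (269, 50, 57, 101), (272, 49, 56, 101), (275, 45, 50, 88), (278, 41, 43, 61), (281, 41, 38, 40)]
```

```bash
python3 - <<'E' | tail -30
from fit2 import *
p=np.load('p.npy')
for n,cs,r0,r1 in(('w2',(226,252),48,72),('w5',(319,357),70,112)):
    a=cv2.imread(f'pics/{n}.png')
    for c in cs: print(n,c,[(r,int(a[r,c,2]),int(a[r,c,1])) for r in range(r0,r1,2)])
a=cv2.imread('pics/w6.png')
for c in (235,420): print(c,a[226:256,c].mean(1).round().astype(int).tolist())
D={n:wd(n) for n in('w2','w5','w6')}
for x in (-9,-12,-15,-18):
  print(x,[(k,s,[float(project(legpt(p,[x,-12,z],s),*D[k])[0,1].round(1)) for z in(0,6)]) for k in D for s in (60,64,68)])
for s in (46,50,54,58,62): print(s,[float(project(legpt(p,[x,y,z],s),*D['w6'])[0,1].round(1)) for y in (40,-40) for x,z in((4,0),(-8,0),(-8,-10))])
E
```

```text
[ 5.23723e+02 -4.17800e+01  2.25000e-01  9.21860e+01  1.30000e-02
  3.22790e+01  6.39800e+01  1.65300e+00]
[[-0.2, -0.8], [0.3, 1.7], [-0.2, 1.0], [-0.5, 0.5], [-0.3, 0.3], [-0.1, 0.3], [0.4, -0.6], [-0.7, 0.3], [-0.1, -0.2], [0.1, -0.7], [-0.8, -0.1], [-0.8, -0.1], [0.2, -0.2], [0.4, 0.3]]
leg [[613.6 -21.2  74.3]] mark [[667.6  -8.9 106.3]]
w2 226 [(48, 250, 236), (50, 232, 153), (52, 185, 39), (54, 184, 37), (56, 185, 38), (58, 233, 55), (60, 254, 73), (62, 253, 73), (64, 253, 73), (66, 229, 158), (68, 234, 164), (70, 235, 166)]
w2 252 [(48, 184, 38), (50, 185, 38), (52, 185, 37), (54, 185, 38), (56, 164, 35), (58, 150, 33), (60, 156, 35), (62, 163, 35), (64, 232, 72), (66, 184, 160), (68, 157, 158), (70, 158, 159)]
w5 319 [(70, 151, 102), (72, 150, 100), (74, 140, 93), (76, 133, 90), (78, 190, 38), (80, 190, 40), (82, 190, 39), (84, 191, 40), (86, 190, 39), (88, 190, 40), (90, 190, 39), (92, 189, 39), (94, 190, 40), (96, 188, 38), (98, 153, 32), (100, 153, 32), (102, 154, 33), (104, 153, 33), (106, 153, 64), (108, 155, 105), (110, 155, 107)]
w5 357 [(70, 163, 109), (72, 163, 109)
[... 1074 characters left out ...]
), ('w2', 64, [66.9, 60.2]), ('w2', 68, [62.4, 55.6]), ('w5', 60, [114.6, 105.9]), ('w5', 64, [108.8, 99.8]), ('w5', 68, [102.8, 93.5]), ('w6', 60, [255.5, 248.2]), ('w6', 64, [250.7, 243.1]), ('w6', 68, [245.7, 237.7])]
-18 [('w2', 60, [72.7, 66.0]), ('w2', 64, [68.3, 61.5]), ('w2', 68, [63.8, 56.9]), ('w5', 60, [117.2, 108.4]), ('w5', 64, [111.4, 102.3]), ('w5', 68, [105.4, 96.0]), ('w6', 60, [261.4, 254.2]), ('w6', 64, [256.6, 249.1]), ('w6', 68, [251.7, 243.7])]
46 [238.4, 258.0, 267.9, 238.6, 258.2, 268.1]
50 [234.0, 253.8, 264.1, 234.2, 254.0, 264.3]
54 [229.4, 249.4, 260.1, 229.6, 249.6, 260.3]
58 [224.6, 244.8, 255.9, 224.8, 245.0, 256.1]
62 [219.7, 239.9, 251.6, 219.9, 240.2, 251.8]
```

The mark sits at about 65 mm along the mast and the leg at about 55.5 mm, so I'll raise it roughly 9.5 mm more.

>>> {"op": "arm_command", "data": {"steps": [0.07,0.01,0.04,0,1,0.14,0.02,0.08,0,1,0.2,0.02,0.12,0,1,0.2,0.02,0.12,0,1,0.2,0.02,0.12,0,1,0.2,0.02,0.12,0,1]}}

```text
time: 9.0
ee_pos: [645.7, -10.0, 84.4]
eef_rot: [3.141, -0.0, 0.226]
ft_force: [-1.2, 0.2, 0.1]
width: 87.7
grip_force: 0.5
```

```bash
cat > chk.py <<'E'
from fit2 import *
import sys
n=sys.argv[1]; p=np.load('p.npy')
s=bot.get_state(); print(s['ee_pos'].round(1),s['ft_force'].round(1),s['width'],s['grip_force'],s['time'])
a=snap('wrist',f'pics/{n}.png')['pixels']; np.savez(f'pics/{n}s.npz',pos=s['ee_pos'],rot=s['eef_rot']); D=wd(n)
for c in (235,420,415): print(c,a[215:265,c].mean(1).round().astype(int).tolist())
for c in (304,355): print(c,[(r,int(a[r,c,2]),int(a[r,c,1])) for r in range(226,272,2)])
for k in (60,63,66,69): print(k,[float(project(legpt(p,q,k),*D)[0,1].round(1)) for q in((4,-40,0),(-8,-40,0),(-8,-40,-10),(-14,-12,0),(-14,-12,6))])
E
python3 chk.py w7 | tail -10
```

```text
[645.7 -10.   84.4] [-1.2  0.2  0.1] 87.65303645413405 0.5458014691248536 9.0
235 [179, 179, 180, 181, 182, 180, 179, 176, 173, 171, 167, 136, 31, 34, 34, 34, 34, 35, 35, 34, 34, 36, 34, 35, 35, 35, 37, 38, 36, 36, 34, 31, 30, 30, 30, 30, 29, 31, 35, 36, 35, 36, 36, 36, 37, 36, 36, 35, 35, 38]
420 [106, 105, 105, 105, 106, 108, 111, 112, 111, 110, 109, 108, 90, 44, 33, 34, 34, 34, 36, 34, 34, 35, 36, 34, 37, 36, 37, 35, 37, 37, 37, 35, 34, 32, 29, 31, 28, 28, 38, 59, 70, 69, 70, 70, 69, 68, 68, 70, 69, 70]
415 [104, 104, 105, 106, 109, 111, 111, 110, 110, 109, 109, 110, 93, 46, 34, 34, 33, 34, 36, 35, 35, 36, 34, 34, 35, 35, 37, 36, 37, 38, 37, 36, 33, 32, 31, 29, 29, 29, 39, 59, 69, 69, 69, 70, 70, 70, 69, 69, 68, 69]
304 [(226, 195, 41), (228, 195, 40), (230, 195, 39), (232, 195, 42), (234, 195, 40), (236, 195, 41), (238, 195, 40), (240, 195, 42), (242, 195, 40), (244, 195, 42), (246, 195, 41), (248, 195, 41), (250, 195, 41), (252, 186, 39), (254, 157, 33), (256, 157, 32), (258, 157, 32), (260, 130, 94), (262, 117, 117), (264, 113, 114), (266, 98, 100), (268, 96, 96), (270, 95, 96)]
355 [(226, 193, 44), (228, 195, 41), (230, 194, 40), (232, 195, 40), (234, 195, 41), (236, 194, 40), (238, 195, 40), (240, 195, 41), (242, 195, 40), (244, 195, 41), (246, 195, 41), (248, 195, 40), (250, 195, 40), (252, 191, 40), (254, 158, 34), (256, 157, 33), (258, 158, 34), (260, 161, 82), (262, 162, 110), (264, 158, 108), (266, 152, 104), (268, 152, 103), (270, 157, 106)]
60 [233.4, 253.2, 263.5, 264.0, 257.4]
63 [230.0, 249.9, 260.5, 260.7, 253.9]
66 [226.4, 246.4, 257.4, 257.4, 250.3]
69 [222.8, 242.9, 254.3, 253.9, 246.6]
```

The leg is now level with the mark, about 1 mm high, and is carried by the fingers. I'll squeeze the lever shut.

>>> {"op": "arm_command", "data": {"steps": [0,0,0,0,0.6,0,0,0,0,0.3,0,0,0,0,0,0,0,0,0,-0.2,0,0,0,0,-0.4,0,0,0,0,-0.6,0,0,0,0,-0.6,0,0,0,0,-0.6], "newtons": 25}}

```text
time: 9.72
ee_pos: [642.8, -10.6, 82.5]
eef_rot: [-3.141, 0.008, 0.225]
ft_force: [-10.9, -3.1, -1.8]
width: 38.1
grip_force: 7.1
```

>>> {"op": "arm_command", "data": {"steps": [0,0,0,0,-1,0,0,0,0,-1,0,0,0,0,-1,0,0,0,0,-1,0,0,0,0,-1,0,0,0,0,-1]}}

```text
time: 10.22
ee_pos: [642.7, -10.5, 82.5]
eef_rot: [-3.141, 0.008, 0.225]
ft_force: [-11.0, -2.3, -1.3]
width: 34.1
grip_force: 33.9
```

```bash
python3 chk.py w8 | tail -10
```

```text
[642.7 -10.5  82.5] [-11.   -2.3  -1.3] 34.12802553826804 33.91839584335685 10.2167
235 [180, 181, 180, 177, 175, 172, 170, 165, 164, 166, 168, 168, 144, 55, 32, 34, 34, 35, 33, 34, 35, 35, 34, 35, 34, 36, 35, 36, 36, 37, 37, 34, 34, 31, 30, 29, 29, 29, 75, 146, 175, 178, 181, 183, 185, 186, 186, 185, 182, 182]
420 [106, 106, 110, 112, 111, 110, 108, 109, 109, 110, 113, 115, 117, 102, 61, 32, 33, 34, 34, 35, 35, 34, 35, 35, 34, 35, 36, 37, 36, 36, 37, 37, 36, 34, 32, 31, 29, 30, 27, 40, 92, 118, 118, 116, 113, 112, 110, 109, 109, 106]
415 [107, 109, 112, 111, 110, 109, 108, 109, 111, 113, 115, 116, 117, 101, 59, 33, 34, 34, 33, 35, 34, 35, 35, 33, 35, 35, 36, 37, 36, 37, 37, 35, 37, 34, 33, 31, 30, 29, 28, 40, 90, 117, 114, 112, 111, 110, 109, 108, 106, 102]
304 [(226, 195, 41), (228, 194, 40), (230, 194, 40), (232, 194, 40), (234, 194, 40), (236, 194, 40), (238, 194, 40), (240, 194, 41), (242, 194, 40), (244, 195, 41), (246, 194, 41), (248, 194, 40), (250, 157, 34), (252, 157, 33), (254, 157, 34), (256, 146, 65), (258, 115, 115), (260, 116, 117), (262, 116, 117), (264, 116, 117), (266, 107, 107), (268, 95, 96), (270, 96, 96)]
355 [(226, 194, 40), (228, 194, 40), (230, 195, 41), (232, 194, 41), (234, 194, 40), (236, 194, 40), (238, 194, 41), (240, 194, 40), (242, 194, 40), (244, 194, 40), (246, 194, 41), (248, 195, 41), (250, 164, 35), (252, 157, 33), (254, 157, 33), (256, 145, 37), (258, 68, 42), (260, 52, 40), (262, 47, 40), (264, 40, 40), (266, 41, 40), (268, 42, 40), (270, 39, 37)]
60 [229.8, 249.9, 260.4, 260.8, 254.1]
63 [226.3, 246.5, 257.4, 257.5, 250.5]
66 [222.6, 243.0, 254.2, 254.1, 246.9]
69 [218.9, 239.3, 251.0, 250.5, 243.1]
```

The opening is 34.1 mm, so the lever is closed. I'll check the collar edge directly against the mark.

```bash
python3 - <<'E' | tail -24
from fit2 import *
p=np.load('p.npy')
for n,ss,cols,rs in(('w5',(-3,0,3),(322,328,346),range(160,215,2)),('w8',(58,61,64),(302,306,310,348,352),range(244,294,2))):
    D=wd(n); a=cv2.imread(f'pics/{n}.png')
    for s in ss: print(n,s,[project(legpt(p,q,s),*D)[0].round(1).tolist() for q in((-13,13,0),(-13,-13,0),(11,-13,0),(-13,-13,-60))])
    for c in cols: print(c,[(r,*a[r,c].tolist()) for r in rs] if 0 else [(r,int(a[r,c,2]),int(a[r,c,0])) for r in rs])
E
```

```text
[ 5.23723e+02 -4.17800e+01  2.25000e-01  9.21860e+01  1.30000e-02
  3.22790e+01  6.39800e+01  1.65300e+00]
[[-0.2, -0.8], [0.3, 1.7], [-0.2, 1.0], [-0.5, 0.5], [-0.3, 0.3], [-0.1, 0.3], [0.4, -0.6], [-0.7, 0.3], [-0.1, -0.2], [0.1, -0.7], [-0.8, -0.1], [-0.8, -0.1], [0.2, -0.2], [0.4, 0.3]]
leg [[613.6 -21.2  74.3]] mark [[667.6  -8.9 106.3]]
w5 -3 [[316.6, 184.4], [349.5, 184.4], [347.4, 164.5], [344.4, 229.7]]
w5 0 [[316.6, 181.6], [349.8, 181.7], [347.7, 161.8], [344.6, 227.8]]
w5 3 [[316.6, 178.9], [350.1, 178.9], [347.9, 159.0], [344.8, 225.9]]
322 [(160, 219, 190), (162, 247, 235), (164, 251, 245), (166, 206, 182), (168, 243, 243), (170, 243, 243), (172, 250, 251), (174, 128, 128), (176, 41, 43), (178, 39, 42), (180, 40, 43), (182, 46, 49), (184, 127, 131), (186, 118, 124), (188, 148, 155), (190, 189, 198), (192, 186, 196), (194, 185, 194), (196, 186, 195), (198, 186, 195), (200, 185, 195), (202, 95, 99), (204, 95, 98), (206, 95, 99), (208, 94, 98), (210, 96, 99), (212, 95, 99), (214, 95, 99)]
328 [(160, 108, 111), (162, 108, 111), (164, 128, 133), (166, 171, 175), (168, 221, 2
[... 2383 characters left out ...]
), (256, 146, 46), (258, 97, 102), (260, 97, 101), (262, 97, 101), (264, 101, 105), (266, 124, 129), (268, 99, 104), (270, 97, 102), (272, 98, 102), (274, 97, 102), (276, 97, 102), (278, 100, 103), (280, 100, 104), (282, 97, 101), (284, 107, 99), (286, 117, 97), (288, 130, 88), (290, 137, 81), (292, 42, 154)]
352 [(244, 193, 32), (246, 194, 34), (248, 194, 33), (250, 163, 29), (252, 156, 27), (254, 157, 29), (256, 146, 46), (258, 97, 102), (260, 97, 101), (262, 97, 102), (264, 92, 97), (266, 74, 76), (268, 51, 52), (270, 40, 39), (272, 32, 33), (274, 31, 31), (276, 32, 32), (278, 33, 32), (280, 31, 32), (282, 32, 32), (284, 33, 32), (286, 32, 33), (288, 31, 31), (290, 32, 32), (292, 31, 31)]
```

>>> {"op": "arm_command", "data": {"steps": [0,0,0,0,-1,0,0,0,0,-1,0,0,0,0,-1,0,0,0,0,-1]}}

```text
time: 10.6
ee_pos: [642.7, -10.5, 82.5]
eef_rot: [-3.141, 0.008, 0.225]
ft_force: [-11.4, -2.4, -1.1]
width: 33.6
grip_force: 33.9
```

```bash
python3 -c "
from cell import order
print(order.close_job())"
```

```text
the job is handed in; nothing more can be done
None
```

Job handed in at 10.6 s, no verdict returned: the lid is snapped shut, the leg is held about 1–2 mm below the mark (6 mm allowed) and the lever is squeezed closed at about 34 N; I viewed 11 pictures, one over the limit of 10.

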